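Turn the chocolate-backed biscuits over on the sloping fence

TASK

The big square biscuits have dried with their chocolate side down. Take the steel weight or weights off the biscuits they stand on and put them in the red tray, on its floor, then turn every biscuit over by pushing it up against the sloping steel fence, so that each ends lying flat on the bench with its chocolate side up. Leave the brown bowl where it stands.

Things in the scene. Friction and masses are not known exactly. Their poses are not given: they have to be found in the camera images.
- fence: Fixed bent-steel fence, 560 mm long along its own y. Origin: middle of its toe line, at bench height; own x points horizontally away from the robot (within 0.15 rad of world x), z up. Its smooth face rises from the toe at 45 degrees towards +x. White baking paper without thickness lies in front of it.
- biscuit1: Rigid square biscuit 110 x 110 x 12 mm, about 130 g, tan with dimples on one side, dark chocolate on the other; lies in front of the fence, roughly square to it, its centre 75 to 105 mm from the toe, about 180 mm from its neighbour. Origin: centre of the chocolate face; own z points out of the tan side (up at the start). Always there; carries weight1.
- biscuit2: Another such biscuit; always there; may carry weight2.
- biscuit3: Another such biscuit, without a weight. Absent (None) on some starts.
- tray: Red fixed open tray, 150 mm along its own x and 110 mm along its y, walls 4 mm thick and 20 mm high, floor 4 mm above the bench, at the left or right end of the work place. Origin: centre of its underside. Both weights fit in it side by side along x.
- bowl: Dark brown bowl, 120 mm across and 60 mm high, at the opposite end from the tray; must not be disturbed. Origin: centre of its underside.
- fence_edge (a point): Middle of the fence's upper edge, 50 mm high, 50 mm beyond the toe along fence x. The face is a 4 mm sheet with an upright back leg; behind that the bench is bare for 120 mm. A biscuit pushed squarely by its near side along fence +x rides up the face, leans on it at 45 degrees and stays, its upper 40 mm standing free past this edge.
- weight1: Steel weight about 350 g standing on biscuit1, always there: disc 54 mm across and 18 mm high with an upright black knob 22 mm across and 30 mm tall on it (48 mm in all). Origin: centre of its underside; z up through the knob.
- weight2: Another such weight, standing on biscuit2. Absent (None) on some starts.
There are look-alikes about, which are no part of the job. Leave any white look-alike of the biscuit2 alone.

How it is judged (in metres and radians):
On the way:
1. the weights have been put in the tray (x of weight1 in the frame of tray between -0.075 and 0.075 m and y of weight1 in the frame of tray between -0.055 and 0.055 m and height (world z) of each of weight1, weight2 below 0.035 m and contact force between each of weight1, weight2 and the fingers below 0.1 N and linear speed of each of weight1, weight2 below 0.03 m/s and x of weight2 in the frame of tray between -0.075 and 0.075 m and y of weight2 in the frame of tray between -0.055 and 0.055 m), for 0.2 s.
At the end, for the whole second after the job is handed in: every weight present rests on the floor of the red tray, and every biscuit present lies flat on the bench (within about 4 degrees, not on the fence, the tray or another biscuit), chocolate side up and at rest (x of weight1 in the frame of tray between -0.075 and 0.075 m and y of weight1 in the frame of tray between -0.055 and 0.055 m and height (world z) of each of weight1, weight2 below 0.035 m and x of weight2 in the frame of tray between -0.075 and 0.075 m and y of weight2 in the frame of tray between -0.055 and 0.055 m and angle between each of biscuit1, biscuit2, biscuit3's own z axis and vertical above 3.07 rad and height (world z) of each of biscuit1, biscuit2, biscuit3 below 0.018 m and linear speed of each of biscuit1, biscuit2, biscuit3 below 0.02 m/s); the robot touches nothing.
It fails at once if the bowl is pushed more than 30 mm (distance of bowl from where it was at the start of the episode above 0.03 m).
Of biscuit3, weight2 only 1 to 2 are there at a start; the rules pass over those that are not, and their reading is None.
At some moment in a run one of biscuit1, biscuit2, biscuit3 may be knocked a few centimetres aside while the robot is not near it.
Once in a run the grip may slacken for a moment while it holds something.
It also fails if it takes over 210 s, if anything falls off the work surface, if the arm or the gripper's body presses on something with over 40 N, if the wrist force passes 120 N, or if a joint passes its speed limit or range.

ROBOT

A 6-joint arm with a two-finger parallel gripper is mounted at the origin on the work surface. World frame = base frame: x ahead of the robot, y to its left, z up, the work surface at z = 0. Lengths are in mm, angles in rad, forces in N, time in s.
With the tool pointing down it reaches from about 325 to 775 mm from the base axis. Payload 9.3 kg.
Tool frame: the origin (TCP) lies at the very end of the fingers, on their centre line; the grasp point (between the pads) lies 19 mm behind it (ctrl.pinch_z is the z of the grasp point in the tool frame, in mm); z points along the fingers, y is the line along which they close (so a half turn about z gives the same grasp; the last joint's range is limited). The gripper opens to 85 mm and grips with 20 to 120 N. Pads are 22 mm wide; open, the fingers measure 114 mm over their backs; the gripper's body (76 mm by 85 mm) begins 54 mm behind the grasp point. The pads swing forward as they close: fully open they stand 13 mm farther back than shut.
Start: joints at [1.013, 0.259, 0.021, 1.334, 0, 1.418], TCP at [216.61, 505.546, 231.279] pointing down, gripper open.
Joint ranges: [-3.04, 3.04], [-0.91, 1.82], [-1.04, 1.36], [-1.92, 1.95], [-1.52, 1.45], [-3.14, 3.14]. Speed limits (rad/s): [2.22, 2.22, 2.79, 3.14, 3.14, 3.14].

INTERFACE

Orientations are given as a unit quaternion [w, x, y, z].
In Python, from station import ctrl gives the robot as it stands. The module is installed in compiled form; this text tells all that it offers.
- The arm moves only by the tool servo_tool, never from a script. Its argument "increments" is a list of rows, each a list of 5 numbers: the finger opening in cm, from 0 to 8.54, then the shift along the tool's x, y, z in cm, then the turn about the tool's z in rad. In form: [[hand, dx, dy, dz, yaw], ...]. A call has 1 to 5 rows; each row shifts and turns the commanded pose from where the row before left it, along the tool's axes as they then stand; what a row does not reach is not made up. A row lasts 1/8 s, in which the tool goes at most 62.5 mm and 10.7 degrees, less where a joint would pass 70% of its speed; a pose out of reach is approached as far as the arm can. A call with a gripper value outside its range is refused whole. The fingers move at their own pace and stop on an object; the grip force is fixed at half the most. Time passes only in rows, so rows that do not move let the fingers close. It gives the time, the measured TCP pose, the force, the opening and the grip force at its end, in the units of the state.
- ctrl.sense(): the state, without advancing time (a new reading comes with each control period).
- ctrl.capture(name): name is "scene" or "top" or "wrist"; returns a dict with "pixels" (384x512x3 uint8, red, green, blue), "range_z" (384x512 float32, mm along the optical axis (not along the pixel's ray), 0 where there is no reading), "mtx" (3x3 intrinsics, pixels), "position" and "rotation" of the camera in the world; the wrist camera has in their place "tool_from_camera" (4x4, takes a point from camera to tool coordinates, whose origin is the TCP and whose axes are the flange's). Camera axes: x right, y up, looking along -z (the intrinsics and any distortion apply to the point x, -y, -z); pixel columns grow to the right and rows downward; lengths in mm; the calibration is good to about 2 mm. A picture is of the moment at which its call begins: read the wrist's pose just before it.
- ctrl.sign_off(): hands the job in; it is judged then, once.
Trained networks look in the newest picture that a camera, given by its name, has taken for a name from the list of things; names that differ only in an ending like _2 or _b are one class to them, and where a whole thing is asked for, a point or a joint stands for the part that bears it (a point fixed in the world has none). Each returns a list of dicts, best first, with "score" (0 to 1); they miss things now and then, are a little off and sometimes report something else, mostly with a low value. They report only what shows in the picture. A call takes as long as a camera call. They do not tell look-alikes from the thing itself.
- ctrl.regions_of(label, camera): "region" (384x512 bool, what is visible of it) and "point" ([row, column] in pixels, amid what is visible of it).
- ctrl.spot_point(label, camera): "point" ([row, column] in pixels: a listed point, or the origin of a listed thing).
The state is a dict: "clock": time; "joint_pos": joint angles; "qd": joint speeds; "tau": joint torques, N m; "ee_pos": TCP position; "eef_rot": TCP orientation; "contact_force": force on the tool from outside, world axes, zero at the start; "ft_torque": the same for the moment, N m; "finger_gap": finger opening in mm; "gripper_force": force on a finger pad.
Only numpy, scipy, OpenCV 4.12 (cv2) and the standard library are available. Lean on these libraries where they do the work, as an engineer would, in place of code of your own. Each camera call takes 0.05 s, during which the arm holds its last target. There are 200 camera calls.

## Working session

There is one attempt and no reset: what is moved stays moved. The work goes in short steps, Python scripts to look and compute and a tool call to move; the robot and the scene stay as the last step left them, time stands still between calls to the robot, and variables do not carry over. Pictures are saved under pics/ and viewed, at most 14 in all, crops included, and the job is handed in when it is done.

Besides the shell and the picture viewer there is one more tool, called after ">>>" in YAML: its name, and indented under it one key for each argument. servo_tool: Moves the arm, as the interface text tells. Its arguments: {"type":"object","properties":{"increments":{"type":"array"}},"required":["increments"]}

```bash
mkdir -p pics
cat > h.py <<'E'
import numpy as np, cv2
from station import ctrl
from scipy.spatial.transform import Rotation as R
def cap(n):
    s=ctrl.sense(); c=ctrl.capture(n)
    if n=='wrist':
        q=s['eef_rot']; T=np.eye(4); T[:3,:3]=R.from_quat([q[1],q[2],q[3],q[0]]).as_matrix(); T[:3,3]=s['ee_pos']
        M=T@np.array(c['tool_from_camera']); c['position']=M[:3,3]; c['rotation']=M[:3,:3]
    return c
def cloud(c):
    K=np.array(c['mtx']); z=c['range_z']; v,u=np.mgrid[:384,:512]
    p=np.stack([(u-K[0,2])/K[0,0]*z,-(v-K[1,2])/K[1,1]*z,-z],-1)
    P=p@np.array(c['rotation']).T+np.array(c['position']); P[z==0]=np.nan
    return P
def save(c,f,scale=1.5): cv2.imwrite(f,cv2.resize(c['pixels'][:,:,::-1],None,fx=scale,fy=scale))
def yaw():
    q=ctrl.sense()['eef_rot']; return R.from_quat([q[1],q[2],q[3],q[0]]).as_matrix()
E
cat > a.py <<'E'
from h import *
s=ctrl.sense(); print(s['clock'],s['ee_pos'],np.round(yaw(),3).tolist())
ims=[]
for n in ['scene','top']:
    c=cap(n); P=cloud(c); ims.append(c['pixels']); print(n,c['mtx'],c['position'],{k:v for k,v in c.items() if k not in('pixels','range_z','mtx','position','rotation')})
    np.save(n+'.npy',P)
    for l in ['biscuit1','tray','bowl','weight1','fence']:
        for r in ctrl.regions_of(l,n):
            m=r['region']; Q=P[m]; print(l,round(r['score'],2),np.round(r['point']),m.sum(),np.round(np.nanmedian(Q,0)),np.round(np.nanpercentile(Q,[3],axis=0)),np.round(np.nanpercentile(Q,97,axis=0)))
cv2.imwrite('pics/a.png',cv2.resize(ims[0][:,:,::-1],(800,600)));cv2.imwrite('pics/b.png',cv2.resize(ims[1][:,:,::-1],(800,600)))
E
python3 a.py
```

```text
0.0 [216.46186362 505.29646423 230.66847887] [[-0.919, 0.394, -0.001], [0.394, 0.919, -0.001], [0.0, -0.001, -1.0]]Traceback (most recent call last):
  File "a.py", line 5, in <module>
    c=cap(n); P=cloud(c); ims.append(c['pixels']); print(n,c['mtx'],c['position'],{k:v for k,v in c.items() if k not in('pixels','range_z','mtx','position','rotation')})
                ~~~~~^^^
  File "h.py", line 13, in cloud
    P=p@np.array(c['rotation']).T+np.array(c['position']); P[z==0]=np.nan
      ~^~~~~~~~~~~~~~~~~~~~~~~~~~
ValueError: matmul: Input operand 1 has a mismatch in its core dimension 0, with gufunc signature (n?,k),(k,m?)->(n?,m?) (size 4 is different from 3)
```

```bash
cat >> h.py <<'E'
_cap=cap
def cap(n):
    c=_cap(n); r=np.array(c['rotation'])
    if r.shape==(4,): c['rotation']=R.from_quat([r[1],r[2],r[3],r[0]]).as_matrix()
    return c
E
python3 a.py
```

```text
0.05 [216.47520819 505.31197046 230.68464709] [[-0.919, 0.394, -0.001], [0.394, 0.919, -0.001], [0.0, -0.001, -1.0]]
scene [[380.20717352   0.         257.39176733]
 [  0.         380.20717352 199.77848471]
 [  0.           0.           1.        ]] [ 798.11778529 -452.18734514  923.52371879] {}
biscuit1 0.93 [375. 245.] 787 [ 714. -383.   14.] [[ 679. -422.    3.]] [ 756. -354.   17.]
biscuit1 0.86 [266. 234.] 1387 [ 571. -189.   13.] [[ 508. -230.    9.]] [ 614. -123.   17.]
biscuit1 0.86 [161. 300.] 1209 [559. 180.  13.] [[506. 129.   5.]] [611. 237.  16.]
biscuit1 0.75 [208. 277.] 1117 [572.  10.  13.] [[515. -46.   9.]] [621.  64.  17.]
biscuit1 0.61 [228. 157.] 1639 [ 331. -195.   13.] [[ 270. -253.    3.]] [ 389. -133.   16.]
biscuit1 0.61 [258. 233.] 371 [ 559. -170.   32.] [[ 532. -190.   19.]] [ 579. -142.   63.]
tray 0.69 [112. 309.] 1416 [508. 391.   6.] [[437. 330.   1.]] [583. 444.  22.]
bowl 0.94 [323. 160.] 2295 [ 492. -396.   27.] [[ 451. -448.    5.]] [ 550. -345.   62.]
weight1 0.58 [210. 271.] 322 [571. -12.  31.] [[543. -30.  14.]] [590.  17.  62.]
fence 0.92 [22
[... 573 characters left out ...]
.    5.]] [ 614. -118.   18.]
biscuit1 0.56 [129. 396.] 1512 [ 732. -417.   12.] [[ 675. -475.    3.]] [ 790. -358.   17.]
tray 0.56 [201. 109.] 2186 [510. 392.   5.] [[439. 335.  -1.]] [581. 444.  21.]
tray 0.37 [180. 249.] 297 [564.  -2.  31.] [[543. -24.  22.]] [589.  21.  62.]
bowl 0.96 [201. 395.] 1425 [ 505. -407.   25.] [[ 452. -448.    2.]] [ 554. -350.   61.]
weight1 0.73 [181. 249.] 325 [564.  -2.  30.] [[541. -27.  10.]] [592.  21.  62.]
weight1 0.3 [187. 185.] 1500 [555. 186.  12.] [[504. 135.   6.]] [609. 238.  18.]
fence 0.76 [162. 242.] 13823 [583.  13.   2.] [[ 438. -250.   -5.]] [693. 274.  46.]
fence 0.41 [184. 186.] 1597 [557. 186.  12.] [[503. 133.   1.]] [610. 241.  18.]
```

View pics/a.png

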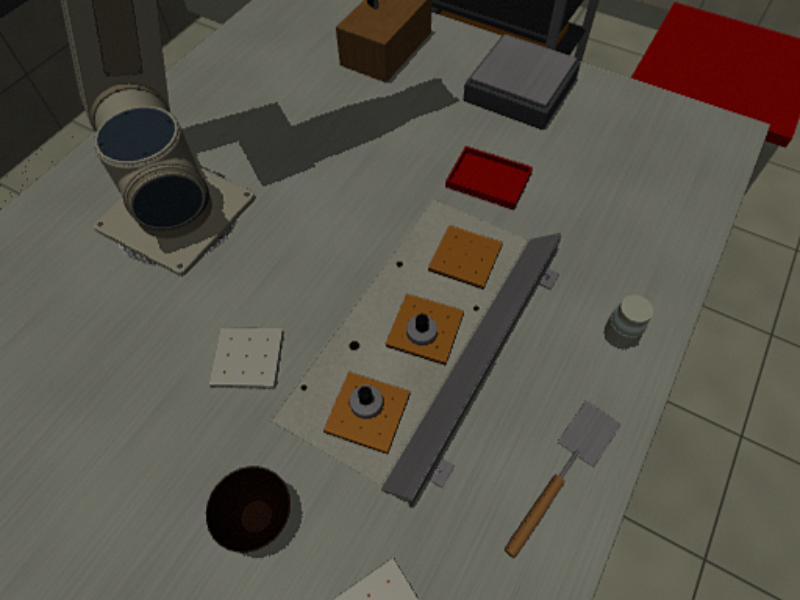

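View pics/b.png

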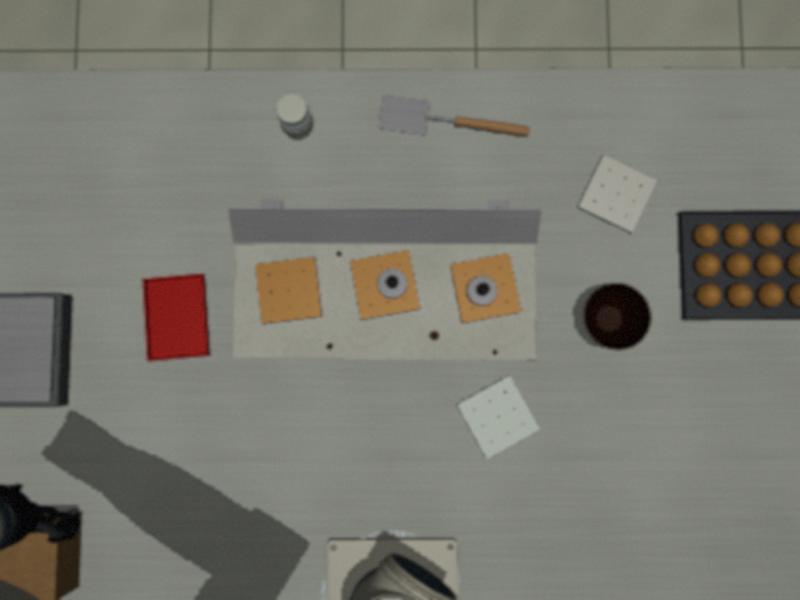

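Tan biscuits in the scene picture are at (466,256), (424,328) and (367,412), the last two carrying weights. Look-alikes: white biscuits at (246,357) and (370,590), and a shaker at (629,320) that could pass for a weight. The red cloth at (720,60) could pass for the tray at (489,177), and the muffin tin is in the top view only. I choose the three tan biscuits on the paper, the two knobbed discs on them, and the small tray.

```bash
cat > m.py <<'E'
from h import *
def measure(c,P=None):
    P=cloud(c) if P is None else P
    X,Y,Z=P[...,0],P[...,1],P[...,2]
    hsv=cv2.cvtColor(c['pixels'],cv2.COLOR_RGB2HSV).astype(int)
    roi=(X>380)&(X<820)&(Y>-330)&(Y<320)
    # fence face: columns rising
    f=roi&(Z>8)&(Z<44)&(X>625)&(hsv[...,1]<60)
    Q=P[f]
    if len(Q)>300:
        A=np.c_[Q[:,1],Q[:,2],np.ones(len(Q))]; w=np.ones(len(Q),bool)
        for _ in range(4):
            k=np.linalg.lstsq(A[w],Q[w,0],rcond=None)[0]; w=abs(Q[:,0]-A@k)<4
        print('fence x=%.4f*y+%.2f*z+%.1f'%tuple(k),w.mean())
    tan=(roi&(hsv[...,0]>5)&(hsv[...,0]<25)&(hsv[...,1]>110)&(hsv[...,2]>60)).astype(np.uint8)
    n,lab,st,_=cv2.connectedComponentsWithStats(tan)
    for i in range(1,n):
        if st[i,4]<150: continue
        q=P[lab==i]; q=q[~np.isnan(q[:,0])]
        r=cv2.minAreaRect(q[:,:2].astype(np.float32)); print('tan',st[i,4],np.round(r[0],1),np.round(r[1],1),round(r[2],1),'z',np.round(np.percentile(q[:,2],[5,50,95]),1))
    kn=(roi&(Z>45)&(X<625)).astype(np.uint8)
    n,lab,st,ce=cv2.connectedComponentsWithStats(kn)
    for i in range(1,n):
        if st[i,4]<15: continue
        q=P[lab==i]; t=q[q[:,2]>np.percentile(q[:,2],50)]; print('knob',st[i,4],np.round(t.mean(0),1),ce[i])
if __name__=='__main__':
    import sys
    for n in sys.argv[1:]:
        c=cap(n); print(n); measure(c)
        if n=='scene': cv2.imwrite('pics/crop.png',cv2.resize(c['pixels'][135:315,190:370,::-1],(600,600)))
E
python3 m.py scene top
python3 - <<'E'
from h import *
P=np.load('top.npy');X,Y,Z=P[...,0],P[...,1],P[...,2]
m=(X>420)&(X<600)&(Y>310)&(Y<470)&(Z>12)&(Z<30)
print(cv2.minAreaRect(P[m][:,:2].astype(np.float32)))
P=np.load('scene.npy');X,Y,Z=P[...,0],P[...,1],P[...,2]
m=(X>420)&(X<600)&(Y>310)&(Y<470)&(Z>12)&(Z<30)
print(cv2.minAreaRect(P[m][:,:2].astype(np.float32)))
E
```

```text
scene
fence x=0.0071*y+1.00*z+643.3 0.8596558317399617
tan 1126 [557.3 184.7] [110.2 111.5] 7.1 z [10.2 13.2 16. ]
tan 1075 [566.7   9.4] [109.5 112.9] 10.5 z [10.4 13.3 16.1]
tan 1372 [ 560.4 -173.7] [109.7 110.5] 10.8 z [10.7 13.5 16.1]
knob 65 [566.5  -5.1  61.8] [269.66153846 205.07692308]
knob 77 [ 554.4 -165.4   62.2] [233.27272727 251.71428571]
top
fence x=0.0069*y+0.92*z+646.9 0.7149950347567031
tan 1078 [566.2  10.7] [107.6 106.4] 10.4 z [ 7.3 12.2 16.9]
tan 1076 [ 559.7 -172.8] [107.1 107.9] 10.8 z [ 7.3 12.  16.6]
tan 1404 [556.9 185.8] [108.4 106.7] 7.0 z [ 7.1 11.8 16.6]
knob 52 [567.5  -2.4  61.4] [250.28846154 179.71153846]
knob 54 [ 551.4 -163.2   61.8] [308.61111111 184.38888889]
((508.4302978515625, 389.1222229003906), (150.88101196289062, 111.78961181640625), 5.041452407836914)
((509.0733947753906, 387.59808349609375), (150.10537719726562, 116.07393646240234), 4.577758312225342)
```

View pics/crop.png

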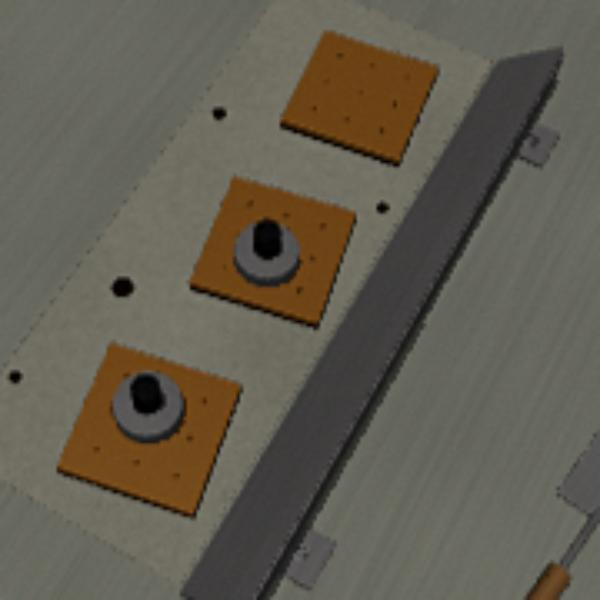

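The crop confirms it: three tan biscuits tan side up, weights on the middle one (crop 267,245) and the lower one (147,400). The fence toe is at x≈644 and nearly square to world x.

>>> servo_tool:
  increments:
    - [8,0,0,0,-0.135]
    - [8,0,0,0,-0.135]
    - [8,0,0,0,-0.135]
    - [8,-3.5,-5,0,0]
    - [8,-3.5,-5,0,0]

```text
clock: 1.38
ee_pos: [286.9, 404.7, 231.1]
eef_rot: [0.0, -0.001, 1.0, -0.0]
contact_force: [0.4, -0.3, 0.3]
finger_gap: 80.0
gripper_force: 0.0
```

>>> servo_tool:
  increments:
    - [8,-3.5,-5,0,0]
    - [8,-3.5,-5,0,0]
    - [8,-3.5,-5,0,0]
    - [8,-3.5,-5,0,0]
    - [8,-3.5,-5,0,0]

```text
clock: 2.0
ee_pos: [462.6, 153.8, 231.6]
eef_rot: [0.0, -0.0, 1.0, 0.0]
contact_force: [1.5, 1.5, 0.7]
finger_gap: 80.1
gripper_force: 0.0
```

>>> servo_tool:
  increments:
    - [8,-3.5,-5,0,0]
    - [8,-3.5,-5,0,0]
    - [8,-3.5,-5,0,0]
    - [8,0,0,0,0]
    - [8,0,0,0,0]

```text
clock: 2.62
ee_pos: [566.4, 5.5, 231.0]
eef_rot: [-0.0, 0.0, 1.0, 0.0]
contact_force: [-0.3, -0.1, 0.1]
finger_gap: 80.0
gripper_force: 0.0
```

```bash
cat > s.py <<'E'
from h import *
s=ctrl.sense(); M=yaw(); print(s['clock'],np.round(s['ee_pos'],1),'yaw',round(np.arctan2(M[1,0],-M[0,0]),3),M[:,2].round(3),s['finger_gap'],s['contact_force'].round(1) if hasattr(s['contact_force'],'round') else s['contact_force'])
E
python3 s.py
```

```text
2.625 [566.4   5.5 231. ] yaw 0.001 [-0.001  0.    -1.   ] 79.9879677303466 [-0.3 -0.1  0.1]
```

>>> servo_tool:
  increments:
    - [8,0,-0.9,5,0]
    - [8,0,0,5,0]
    - [8,0,0,5,0]
    - [8,0,0,4.7,0]
    - [8,0,0,0,0]

```text
clock: 3.25
ee_pos: [564.0, -1.7, 32.1]
eef_rot: [-0.003, -0.001, 1.0, 0.001]
contact_force: [0.7, 0.5, 0.4]
finger_gap: 79.7
gripper_force: 0.0
```

>>> servo_tool:
  increments:
    - [0,0,0,0,0]
    - [0,0,0,0,0]
    - [0,0,0,0,0]
    - [0,0,0,0,0]
    - [0,0,0,0,0]

```text
clock: 3.88
ee_pos: [567.4, -3.3, 35.9]
eef_rot: [0.001, -0.0, 1.0, 0.0]
contact_force: [-2.2, 1.7, 9.6]
finger_gap: 20.1
gripper_force: 58.3
```

>>> servo_tool:
  increments:
    - [0,0,0,-1,0]
    - [0,0,0,-2,0]
    - [0,0,0,-2,0]
    - [0,0,0,0,0]
    - [0,0,0,0,0]

```text
clock: 4.5
ee_pos: [566.3, -3.4, 83.7]
eef_rot: [-0.0, -0.0, 1.0, 0.0]
contact_force: [-0.4, -0.2, -4.0]
finger_gap: 20.2
gripper_force: 58.8
```

>>> servo_tool:
  increments:
    - [0,0.22,3.95,0,0]
    - [0,0.22,3.95,0,0]
    - [0,0.22,3.95,0,0]
    - [0,0.22,3.95,0,0]
    - [0,0.22,3.95,0,0]

```text
clock: 5.12
ee_pos: [554.9, 195.2, 83.1]
eef_rot: [-0.001, -0.0, 1.0, -0.0]
contact_force: [0.7, -0.2, -4.1]
finger_gap: 20.0
gripper_force: 59.9
```

>>> servo_tool:
  increments:
    - [0,0.22,3.95,0,0]
    - [0,0.22,3.95,0,0]
    - [0,0.22,3.95,0,0]
    - [0,0.22,3.95,0,0]
    - [0,0.22,3.95,0,0]

```text
clock: 5.75
ee_pos: [544.0, 392.6, 82.8]
eef_rot: [-0.001, -0.0, 1.0, -0.001]
contact_force: [0.6, 0.2, -3.6]
finger_gap: 19.9
gripper_force: 59.9
```

>>> servo_tool:
  increments:
    - [0,0,0,0,0]
    - [0,0,0,0,0]
    - [0,0,0,0,0]

```text
clock: 6.12
ee_pos: [544.6, 390.5, 83.9]
eef_rot: [-0.0, 0.0, 1.0, -0.0]
contact_force: [0.1, -0.3, -3.0]
finger_gap: 20.1
gripper_force: 60.3
```

>>> servo_tool:
  increments:
    - [0,0,0,2,0]
    - [0,0,0,2,0]
    - [0,0,0,1,0]
    - [0,0,0,0.4,0]
    - [0,0,0,0,0]

```text
clock: 6.75
ee_pos: [544.9, 391.5, 30.6]
eef_rot: [0.0, 0.0, 1.0, 0.0]
contact_force: [-1.4, 0.2, -3.0]
finger_gap: 20.0
gripper_force: 60.4
```

>>> servo_tool:
  increments:
    - [5,0,0,0,0]
    - [5,0,0,0,0]
    - [5,0,0,0,0]
    - [5,0,0,-3,0]
    - [5,0,0,-5,0]

```text
clock: 7.38
ee_pos: [543.8, 391.2, 109.7]
eef_rot: [-0.002, -0.0, 1.0, -0.001]
contact_force: [1.1, 1.3, 0.8]
finger_gap: 49.9
gripper_force: 0.0
```

>>> servo_tool:
  increments:
    - [5,0,-5.5,0,0]
    - [5,0,-5.5,0,0]
    - [5,0,-5.5,0,0]
    - [5,0,-5.5,0,0]
    - [5,0,-5.5,0,0]

```text
clock: 8.0
ee_pos: [544.6, 115.0, 110.8]
eef_rot: [0.001, -0.0, 1.0, 0.0]
contact_force: [0.0, 0.8, -0.4]
finger_gap: 49.8
gripper_force: 0.0
```

>>> servo_tool:
  increments:
    - [8,0,-5.5,0,0]
    - [8,0,-5.5,0,0]
    - [8,0,-5.5,0,0]
    - [8,0,-5.5,0,0]
    - [8,0,-5.5,0,0]

```text
clock: 8.62
ee_pos: [544.7, -160.2, 110.8]
eef_rot: [0.0, -0.0, 1.0, -0.0]
contact_force: [1.5, -0.3, -0.1]
finger_gap: 80.3
gripper_force: 0.0
```

```bash
python3 m.py scene top; python3 s.py
```

```text
scene
fence x=0.0076*y+1.00*z+643.5 0.86415963161934
tan 1136 [557.6 184.8] [110.5 111.9] 7.1 z [ 9.8 13.1 16.1]
tan 1271 [566.8   9.3] [109.9 111.4] 10.2 z [10.5 13.2 16.1]
tan 740 [ 561.6 -175.3] [110.2 107.6] 9.5 z [10.4 13.3 16.3]
knob 17844 [ 469.5 -138.7  591. ] [188.82599193 100.95460659]
knob 76 [ 554.3 -164.5   62.3] [233.25       251.65789474]
top
fence x=0.0040*y+0.94*z+646.5 0.7106184364060677
tan 1401 [565.8  10.2] [107.4 107.1] 10.2 z [ 7.3 12.1 17. ]
tan 1409 [556.8 185.9] [107.7 107.5] 7.1 z [ 7.3 12.1 17.1]
knob 8021 [419.6 -96.7 624.9] [319.33586835 198.46839546]
8.725 [ 544.9 -163.3  110.4] yaw 0.005 [ 0.001 -0.002 -1.   ] 79.88112309194453 [ 0.8 -0.2  0.4]
```

>>> servo_tool:
  increments:
    - [8,-0.9,-0.1,3,0]
    - [8,0,0,3,0]
    - [8,0,0,1.3,0]
    - [0,0,0,0,0]
    - [0,0,0,0,0]

```text
clock: 9.35
ee_pos: [554.4, -159.4, 38.4]
eef_rot: [0.001, -0.0, 1.0, -0.0]
contact_force: [0.2, 0.4, 0.6]
finger_gap: 45.3
gripper_force: 0.0
```

>>> servo_tool:
  increments:
    - [0,0,0,0,0]
    - [0,0,0,0,0]
    - [0,0,0,0,0]
    - [0,0,0,0,0]

```text
clock: 9.85
ee_pos: [554.5, -160.0, 38.7]
eef_rot: [0.001, -0.0, 1.0, -0.001]
contact_force: [-1.4, -0.6, 5.9]
finger_gap: 20.0
gripper_force: 58.4
```

>>> servo_tool:
  increments:
    - [0,0,0,-1,0]
    - [0,0,0,-2,0]
    - [0,0,0,-2,0]
    - [0,0,0,0,0]
    - [0,0,0,0,0]

```text
clock: 10.48
ee_pos: [553.3, -159.1, 86.7]
eef_rot: [-0.0, -0.0, 1.0, 0.0]
contact_force: [-0.2, 0.4, -3.5]
finger_gap: 19.8
gripper_force: 58.8
```

>>> servo_tool:
  increments:
    - [0,0.66,4.54,0,0]
    - [0,0.66,4.54,0,0]
    - [0,0.66,4.54,0,0]
    - [0,0.66,4.54,0,0]

```text
clock: 10.98
ee_pos: [526.4, 23.6, 86.3]
eef_rot: [-0.001, 0.0, 1.0, 0.0]
contact_force: [1.4, -0.0, -2.6]
finger_gap: 19.7
gripper_force: 59.1
```

>>> servo_tool:
  increments:
    - [0,0.66,4.54,0,0]
    - [0,0.66,4.54,0,0]
    - [0,0.66,4.54,0,0]
    - [0,0.66,4.54,0,0]

```text
clock: 11.48
ee_pos: [500.0, 205.1, 86.3]
eef_rot: [-0.001, -0.0, 1.0, -0.0]
contact_force: [0.9, -0.4, -3.8]
finger_gap: 19.7
gripper_force: 59.1
```

>>> servo_tool:
  increments:
    - [0,0.66,4.54,0,0]
    - [0,0.66,4.54,0,0]
    - [0,0.66,4.54,0,0]
    - [0,0.66,4.54,0,0]
    - [0,0,0,0,0]

```text
clock: 12.1
ee_pos: [473.1, 387.9, 85.8]
eef_rot: [-0.001, -0.002, 1.0, -0.0]
contact_force: [-0.6, -0.5, -3.3]
finger_gap: 20.1
gripper_force: 59.4
```

>>> servo_tool:
  increments:
    - [0,0,0,2,0]
    - [0,0,0,2,0]
    - [0,0,0,1,0]
    - [0,0,0,0.4,0]
    - [0,0,0,0,0]

```text
clock: 12.72
ee_pos: [474.6, 385.2, 33.4]
eef_rot: [0.0, 0.0, 1.0, -0.0]
contact_force: [0.0, -0.3, -2.9]
finger_gap: 20.0
gripper_force: 59.4
```

>>> servo_tool:
  increments:
    - [5,0,0,0,0]
    - [5,0,0,0,0]
    - [5,0,0,0,0]
    - [5,0,0,-3,0]
    - [5,0,0,-5,0]

```text
clock: 13.35
ee_pos: [473.6, 384.9, 112.9]
eef_rot: [-0.001, -0.0, 1.0, -0.001]
contact_force: [1.2, -0.3, -0.1]
finger_gap: 50.1
gripper_force: 0.0
```

>>> servo_tool:
  increments:
    - [5,0,-5,0,0]
    - [5,0,-5,0,0]
    - [5,0,-5,0,0]
    - [5,0,-5,0,0]
    - [5,0,0,0,0]

```text
clock: 13.98
ee_pos: [474.6, 182.9, 113.8]
eef_rot: [0.0, 0.002, 1.0, -0.0]
contact_force: [-0.1, 0.3, 0.6]
finger_gap: 50.1
gripper_force: 0.0
```

```bash
python3 m.py scene
python3 - <<'E'
from h import *
for n in ['top','scene']:
    c=cap(n);P=cloud(c);X,Y,Z=P[...,0],P[...,1],P[...,2]
    m=((X>420)&(X<600)&(Y>310)&(Y<470)&(Z>38)&(Z<70)).astype(np.uint8)
    k,lab,st,_=cv2.connectedComponentsWithStats(m)
    for i in range(1,k): print(n,st[i,4],np.nanmedian(P[lab==i],0).round(1),np.nanmax(P[lab==i][:,2]))
E
python3 s.py
```

```text
scene
fence x=0.0074*y+1.00*z+643.3 0.8668457405986185
tan 741 [557.6 185.2] [110.  112.1] 6.5 z [10.3 13.1 16.1]
tan 1402 [566.8   8.7] [110.3 111. ] 10.4 z [10.4 13.4 16. ]
tan 1753 [ 560.5 -174.2] [109.7 110.1] 10.8 z [10.7 13.4 16.2]
knob 4881 [487.8 144.9 467.4] [274.72075394  52.67609096]
top 58 [542.5 389.8  51.7] 57.24998620714996
top 56 [473.5 382.3  52. ] 58.21307659961235
scene 48 [474.5 379.2  50.8] 55.87985946580784
scene 51 [545.6 384.7  50.4] 56.48836273804454
14.125 [474.7 185.8 113.6] yaw -0.0 [ 0.001  0.    -1.   ] 49.83331359135005 [-0.8  1.   0.2]
```

>>> servo_tool:
  increments:
    - [4.5,0.8,0,3,0]
    - [4.5,0,0,4,0]
    - [4.5,0,0,3,0]
    - [4.5,0,0,1.2,0]
    - [4.5,0,0,0,0]

```text
clock: 14.75
ee_pos: [466.3, 186.1, 1.0]
eef_rot: [-0.001, -0.001, 1.0, -0.0]
contact_force: [0.5, -0.1, -0.0]
finger_gap: 45.3
gripper_force: 0.0
```

>>> servo_tool:
  increments:
    - [4.5,-1.5,0,0,0]
    - [4.5,-1.5,0,0,0]
    - [4.5,-1.5,0,0,0]
    - [4.5,-1.5,0,0,0]
    - [4.5,-1.5,0,0,0]

```text
clock: 15.38
ee_pos: [541.4, 185.2, 1.2]
eef_rot: [-0.001, 0.0, 1.0, -0.0]
contact_force: [-6.0, 0.5, 3.9]
finger_gap: 45.0
gripper_force: 2.6
```

>>> servo_tool:
  increments:
    - [4.5,-1.5,0,0,0]
    - [4.5,-1.5,0,0,0]
    - [4.5,-1.5,0,0,0]
    - [4.5,-1.5,0,0,0]
    - [4.5,0,0,0,0]

```text
clock: 16.0
ee_pos: [603.1, 185.3, 1.0]
eef_rot: [0.001, 0.0, 1.0, 0.0]
contact_force: [0.6, 1.1, 0.2]
finger_gap: 44.8
gripper_force: 0.0
```

```bash
python3 m.py scene; python3 s.py
python3 - <<'E'
import cv2
from h import *
c=cap('scene'); cv2.imwrite('pics/p1.png',cv2.resize(c['pixels'][100:280,230:410,::-1],(600,600)))
E
```

```text
scene
fence x=0.0068*y+1.01*z+643.3 0.8611240130051091
tan 587 [663.6 178.6] [ 94.2 111.9] 0.1 z [20.5 58.6 72. ]
tan 1402 [566.7   9.9] [109.7 110.9] 10.3 z [10.6 13.3 16. ]
tan 1756 [ 560.  -173.9] [110.3 110.1] 10.7 z [10.6 13.5 16. ]
knob 8006 [518.2 129.8 490.6] [300.41831127  53.41019236]
16.05 [602.1 185.3   1. ] yaw 0.0 [ 0. -0. -1.] 45.05308847332003 [-0.  -0.1 -0.4]
```

View pics/p1.png

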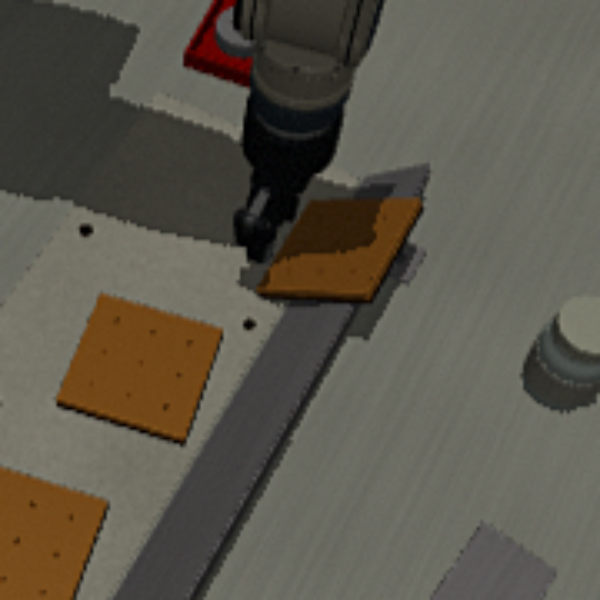

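Leaning well (crop 340,245), near edge still about 20 mm short of seating. I'll push on.

>>> servo_tool:
  increments:
    - [4.5,-1,0,0,0]
    - [4.5,-0.6,0,0,0]
    - [4.5,-0.5,0,0,0]
    - [4.5,0,0,0,0]

```text
clock: 16.6
ee_pos: [622.9, 185.4, 1.2]
eef_rot: [0.0, -0.0, 1.0, -0.0]
contact_force: [0.4, 0.8, -0.0]
finger_gap: 45.1
gripper_force: 0.0
```

```bash
python3 m.py scene; python3 s.py
```

```text
scene
fence x=0.0075*y+1.00*z+643.4 0.8621973929236499
tan 472 [679.8 177.8] [111.8  80.6] 89.8 z [23.6 68.6 84.6]
tan 1403 [566.9   9.4] [110.  110.6] 10.6 z [10.4 13.2 15.9]
tan 1756 [ 560.2 -174.3] [109.8 110.3] 11.0 z [10.7 13.4 16.1]
knob 7055 [518.5 122.9 500. ] [300.71722183  44.91537916]
16.65 [622.7 185.4   1.3] yaw -0.0 [ 0. -0. -1.] 45.125734775021506 [-0.2 -1.   0.3]
```

>>> servo_tool:
  increments:
    - [4.5,3,0,0,0]
    - [4.5,2,0,-4,0]
    - [4.5,0,0,-6,0]
    - [4.5,-2,0,-4,0]
    - [4.5,-5,-0.2,0,0]

```text
clock: 17.27
ee_pos: [643.7, 184.2, 147.0]
eef_rot: [0.004, -0.001, 1.0, 0.001]
contact_force: [0.4, 0.8, 0.5]
finger_gap: 44.8
gripper_force: 0.0
```

>>> servo_tool:
  increments:
    - [4.5,-4,0,0,0]
    - [4.5,-4,0,0,0]
    - [4.5,-2,0,0,0]
    - [4.5,0,0,0,0]
    - [4.5,0,0,0,0]

```text
clock: 17.9
ee_pos: [741.7, 183.5, 141.2]
eef_rot: [-0.0, -0.0, 1.0, -0.0]
contact_force: [-0.0, 0.2, -0.1]
finger_gap: 44.6
gripper_force: 0.0
```

```bash
python3 m.py scene; python3 s.py
```

```text
scene
fence x=0.0072*y+1.00*z+643.4 0.8635305076851421
tan 309 [677.8 142.5] [86.  42.6] 3.1 z [17.3 57.8 83.8]
tan 1394 [566.5  10. ] [110.2 111.1] 10.5 z [10.3 13.3 16.1]
tan 1753 [ 560.2 -174.2] [110.1 109.9] 10.9 z [10.6 13.5 16. ]
knob 1610 [577.7  99.1 554.5] [306.85652174   9.83291925]
17.95 [741.6 183.6 141.6] yaw -0.0 [-0.  0. -1.] 44.94503208154319 [-0.   0.   0.4]
```

>>> servo_tool:
  increments:
    - [4.5,-0.3,0,2.5,0]
    - [4.5,0,0,2.5,0]
    - [4.5,0,0,2.5,0]
    - [4.5,0,0,0,0]
    - [4.5,0,0,0,0]

```text
clock: 18.58
ee_pos: [745.6, 183.7, 68.0]
eef_rot: [0.001, -0.0, 1.0, 0.0]
contact_force: [0.1, 0.2, -0.1]
finger_gap: 44.9
gripper_force: 0.0
```

```bash
python3 m.py scene; python3 s.py
```

```text
scene
fence x=0.0075*y+1.00*z+643.4 0.8655737704918033
tan 272 [677.6 143.4] [41.3 84.9] 89.7 z [17.5 58.4 83.6]
tan 1400 [566.8   9.4] [110.1 111.7] 10.7 z [10.5 13.2 16. ]
tan 1760 [ 560.3 -173.9] [109.7 110.2] 10.7 z [10.7 13.4 16.1]
knob 3858 [554.2  97.6 542.5] [295.34473821  18.05650596]
18.625 [745.9 183.7  68.2] yaw -0.0 [ 0.002  0.    -1.   ] 45.105969083844094 [ 0.7 -0.3  0.7]
```

>>> servo_tool:
  increments:
    - [4.5,0,0,0.8,0]
    - [4.5,4,0,-1.5,0]
    - [4.5,4,0,-1.5,0]
    - [4.5,3,0,-0.3,0]
    - [4.5,0,0,0,0]

```text
clock: 19.25
ee_pos: [634.1, 183.7, 92.6]
eef_rot: [0.0, -0.0, 1.0, 0.0]
contact_force: [0.3, -0.5, 0.0]
finger_gap: 45.2
gripper_force: 0.0
```

>>> servo_tool:
  increments:
    - [4.5,0,0,0,0]
    - [4.5,0,0,0,0]

```text
clock: 19.5
ee_pos: [636.2, 183.3, 90.8]
eef_rot: [-0.0, 0.0, 1.0, -0.0]
contact_force: [-0.2, -0.0, -0.2]
finger_gap: 45.2
gripper_force: 0.0
```

```bash
python3 m.py scene; python3 s.py
python3 - <<'E'
from h import *
c=cap('scene'); cv2.imwrite('pics/p2.png',cv2.resize(c['pixels'][100:280,230:410,::-1],(600,600)))
E
```

```text
scene
fence x=0.0071*y+1.00*z+643.3 0.8614969135802469
tan 1394 [567.    9.4] [109.6 111.5] 10.3 z [10.3 13.3 16.1]
tan 1759 [ 560.2 -174.2] [110.  109.9] 10.7 z [10.7 13.4 16.1]
knob 3544 [559.7 119.9 531.1] [314.05502257  32.53301354]
19.55 [636.1 183.3  90.7] yaw 0.0 [-0. -0. -1.] 45.07243155516125 [-0.   0.1 -0.6]
```

View pics/p2.png

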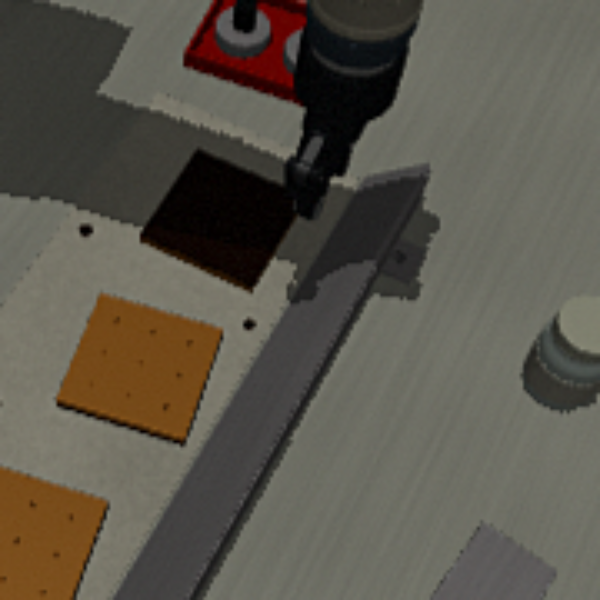

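Biscuit flipped: dark chocolate up and flat at crop (220,220). On to the middle one.

>>> servo_tool:
  increments:
    - [4.5,0,-2,-3,0]
    - [4.5,4.25,-3.85,0,0]
    - [4.5,4.25,-3.85,0,0]
    - [4.5,4.25,-3.85,0,0]
    - [4.5,4.25,-3.85,0,0]

```text
clock: 20.23
ee_pos: [464.5, 8.3, 121.1]
eef_rot: [0.0, -0.0, 1.0, -0.0]
contact_force: [0.5, -0.8, 0.3]
finger_gap: 44.7
gripper_force: 0.0
```

>>> servo_tool:
  increments:
    - [4.5,0,0,4,0]
    - [4.5,0,0,4,0]
    - [4.5,0,0,3,0]
    - [4.5,0,0,0.8,0]
    - [4.5,0,0,0,0]

```text
clock: 20.85
ee_pos: [465.8, 9.3, 3.4]
eef_rot: [-0.0, -0.0, 1.0, 0.0]
contact_force: [-0.2, -0.1, -0.2]
finger_gap: 45.3
gripper_force: 0.0
```

```bash
python3 m.py scene; python3 s.py
```

```text
scene
fence x=0.0071*y+1.00*z+643.3 0.8616858237547893
tan 1109 [566.8  10.1] [109.9 112.2] 10.2 z [10.5 13.4 16. ]
tan 1759 [ 560.3 -174. ] [109.8 110.2] 10.6 z [10.7 13.4 16.2]
knob 10098 [430.5   0.6 491. ] [219.98544266  84.24301842]
20.9 [466.2   9.3   3.9] yaw -0.0 [ 0.001 -0.    -1.   ] 45.05861743139742 [0.6 0.5 0.6]
```

Same recipe: push from x 466 to 623.

>>> servo_tool:
  increments:
    - [4.5,-1.5,0,0.25,0]
    - [4.5,-1.5,0,0,0]
    - [4.5,-1.5,0,0,0]
    - [4.5,-1.5,0,0,0]
    - [4.5,-1.5,0,0,0]

```text
clock: 21.52
ee_pos: [540.5, 9.5, 0.5]
eef_rot: [-0.001, -0.0, 1.0, -0.0]
contact_force: [-5.0, -0.6, 2.6]
finger_gap: 44.8
gripper_force: 2.3
```

>>> servo_tool:
  increments:
    - [4.5,-1.5,0,0,0]
    - [4.5,-1.5,0,0,0]
    - [4.5,-1.5,0,0,0]
    - [4.5,-1.5,0,0,0]
    - [4.5,-1.2,0,0,0]

```text
clock: 22.15
ee_pos: [613.8, 9.4, 0.7]
eef_rot: [0.0, -0.0, 1.0, -0.0]
contact_force: [-0.9, -0.3, -1.9]
finger_gap: 44.9
gripper_force: 0.5
```

>>> servo_tool:
  increments:
    - [4.5,-0.5,0,0,0]
    - [4.5,-0.4,0,0,0]
    - [4.5,0,0,0,0]

```text
clock: 22.52
ee_pos: [621.7, 9.4, 0.9]
eef_rot: [0.0, -0.0, 1.0, -0.0]
contact_force: [-1.4, 0.1, 1.0]
finger_gap: 45.3
gripper_force: 0.0
```

```bash
python3 m.py scene; python3 s.py
```

```text
scene
fence x=0.0071*y+1.01*z+643.3 0.857489093553078
tan 613 [676.9  -0.8] [ 83.6 109.3] 0.0 z [23.1 70.5 84.1]
tan 1758 [ 560.1 -174.2] [110.5 110.4] 11.0 z [10.6 13.4 16.1]
knob 11986 [483.1  -5.7 542. ] [250.30635742  66.8036042 ]
22.575 [621.6   9.4   1. ] yaw -0.0 [ 0. -0. -1.] 45.17380609181585 [ 0.4 -0.2  0.1]
```

>>> servo_tool:
  increments:
    - [4.5,3,0,0,0]
    - [4.5,2,0,-4,0]
    - [4.5,0,0,-6,0]
    - [4.5,-2,0,-4,0]
    - [4.5,-5,-0.4,0,0]

```text
clock: 23.2
ee_pos: [642.9, 5.5, 146.5]
eef_rot: [0.004, -0.0, 1.0, -0.0]
contact_force: [0.4, 0.2, 0.0]
finger_gap: 45.3
gripper_force: 0.0
```

>>> servo_tool:
  increments:
    - [4.5,-4,0,0,0]
    - [4.5,-4,0,0,0]
    - [4.5,-2.4,0,0,0]
    - [4.5,0,0,0,0]
    - [4.5,0,0,0,0]

```text
clock: 23.82
ee_pos: [744.9, 5.5, 140.8]
eef_rot: [-0.0, -0.0, 1.0, 0.0]
contact_force: [0.4, 0.4, -0.1]
finger_gap: 44.9
gripper_force: 0.0
```

```bash
python3 m.py scene; python3 s.py
```

```text
scene
fence x=0.0067*y+1.00*z+643.5 0.8705250596658711
tan 699 [676.3 -11.6] [87.8 84.7] 89.5 z [15.8 54.6 83.5]
tan 1756 [ 560.3 -174.3] [109.7 110.1] 10.7 z [10.6 13.4 16.1]
knob 6732 [566.3 -21.8 603.4] [256.89379085  26.10932858]
23.875 [744.7   5.5 141.1] yaw -0.0 [-0.  0. -1.] 44.95598662532616 [-0.3 -0.3  0.5]
```

>>> servo_tool:
  increments:
    - [4.5,0,-0.4,2.5,0]
    - [4.5,0,0,2.5,0]
    - [4.5,0,0,2.5,0]
    - [4.5,0,0,0.6,0]
    - [4.5,0,0,0,0]

```text
clock: 24.5
ee_pos: [745.3, 1.4, 60.6]
eef_rot: [0.0, -0.0, 1.0, -0.0]
contact_force: [0.9, 0.4, -0.7]
finger_gap: 45.0
gripper_force: 0.0
```

>>> servo_tool:
  increments:
    - [4.5,0,0,0,0]
    - [4.5,4,0,-1.5,0]
    - [4.5,4,0,-1.5,0]
    - [4.5,3,0,-0.3,0]
    - [4.5,0,0,0,0]

```text
clock: 25.12
ee_pos: [634.5, 1.5, 95.0]
eef_rot: [0.001, -0.0, 1.0, -0.0]
contact_force: [0.8, -0.6, -0.1]
finger_gap: 45.1
gripper_force: 0.0
```

>>> servo_tool:
  increments:
    - [4.5,0,0,0,0]
    - [4.5,0,0,0,0]

```text
clock: 25.38
ee_pos: [636.4, 1.4, 92.7]
eef_rot: [0.0, -0.0, 1.0, -0.0]
contact_force: [-0.2, -0.8, 0.2]
finger_gap: 44.8
gripper_force: 0.0
```

```bash
python3 m.py scene; python3 s.py
python3 - <<'E'
from h import *
c=cap('scene'); cv2.imwrite('pics/p3.png',cv2.resize(c['pixels'][130:310,190:370,::-1],(600,600)))
E
```

```text
scene
fence x=0.0072*y+1.00*z+643.4 0.8627602158828065
tan 1761 [ 560.4 -174.4] [109.9 109.1] 10.9 z [10.7 13.4 16. ]
knob 9691 [517.2 -17.8 576. ] [257.24889072  48.04065628]
25.425 [636.2   1.4  92.4] yaw -0.0 [-0.  0. -1.] 44.97766070969222 [ 0.8  0.1 -0.2]
```

View pics/p3.png

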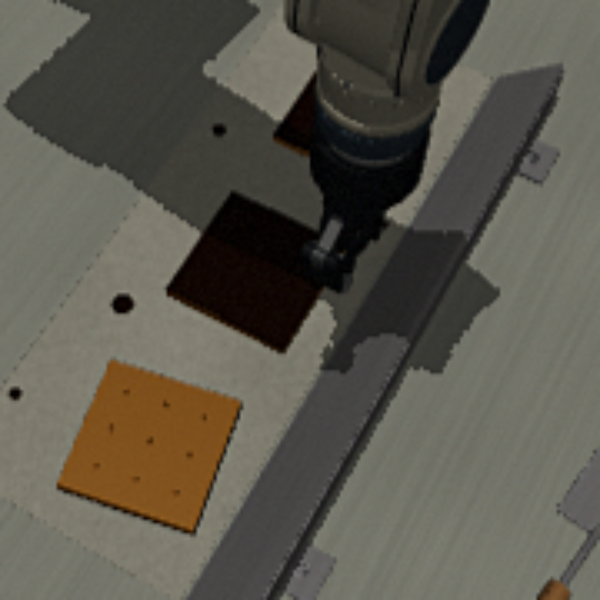

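The second lies flat, chocolate up (crop 255,270). The third is tan, at (150,440).

>>> servo_tool:
  increments:
    - [4.5,0,-2,-3,0]
    - [4.5,4.3,-3.9,0,0]
    - [4.5,4.3,-3.9,0,0]
    - [4.5,4.3,-3.9,0,0]
    - [4.5,4.3,-3.9,0,0]

```text
clock: 26.1
ee_pos: [462.5, -175.7, 122.6]
eef_rot: [0.0, -0.0, 1.0, -0.0]
contact_force: [0.6, -0.9, -0.3]
finger_gap: 44.8
gripper_force: 0.0
```

>>> servo_tool:
  increments:
    - [4.5,0,0,4,0]
    - [4.5,0,0,4,0]
    - [4.5,0,0,3,0]
    - [4.5,0,0,1,0]
    - [4.5,0,0,0,0]

```text
clock: 26.72
ee_pos: [463.7, -174.6, 2.6]
eef_rot: [-0.0, -0.0, 1.0, 0.0]
contact_force: [-0.4, -0.0, -0.2]
finger_gap: 44.9
gripper_force: 0.0
```

```bash
python3 m.py scene; python3 s.py
```

```text
scene
fence x=0.0074*y+1.00*z+643.5 0.8641304347826086
tan 1335 [ 560.5 -174.2] [109.3 109.7] 10.8 z [10.7 13.4 16.2]
knob 12272 [ 416.7 -140.9  517.4] [163.91232073 128.33441982]
26.775 [ 464.1 -174.8    3.3] yaw -0.0 [ 0. -0. -1.] 44.880772585032275 [-0.1  0.1  0.4]
```

>>> servo_tool:
  increments:
    - [4.5,-1.5,0,0.2,0]
    - [4.5,-1.5,0,0,0]
    - [4.5,-1.5,0,0,0]
    - [4.5,-1.5,0,0,0]
    - [4.5,-1.5,0,0,0]

```text
clock: 27.4
ee_pos: [538.5, -174.4, 0.6]
eef_rot: [-0.001, -0.0, 1.0, 0.0]
contact_force: [-5.1, 0.3, 3.3]
finger_gap: 44.9
gripper_force: 2.6
```

>>> servo_tool:
  increments:
    - [4.5,-1.5,0,0,0]
    - [4.5,-1.5,0,0,0]
    - [4.5,-1.5,0,0,0]
    - [4.5,-1.5,0,0,0]
    - [4.5,-1.2,0,0,0]

```text
clock: 28.02
ee_pos: [611.7, -174.5, 0.7]
eef_rot: [0.0, -0.0, 1.0, -0.0]
contact_force: [-0.8, -1.0, -0.7]
finger_gap: 44.8
gripper_force: 0.6
```

>>> servo_tool:
  increments:
    - [4.5,-0.5,0,0,0]
    - [4.5,-0.4,0,0,0]
    - [4.5,0,0,0,0]

```text
clock: 28.4
ee_pos: [619.7, -174.6, 0.9]
eef_rot: [0.0, -0.0, 1.0, -0.0]
contact_force: [0.2, 0.2, -0.4]
finger_gap: 44.6
gripper_force: 0.0
```

```bash
python3 m.py scene; python3 s.py
```

```text
scene
fence x=0.0072*y+0.99*z+643.6 0.8569198751300728
tan 773 [ 674.3 -184.6] [108.8  86.4] 89.9 z [23.6 69.7 83.7]
knob 17557 [ 454.8 -118.3  574.1] [191.74693854  96.10314974]
28.45 [ 619.7 -174.7    1. ] yaw -0.0 [ 0.001 -0.    -1.   ] 45.201812625882646 [-0.4 -0.7  0.4]
```

>>> servo_tool:
  increments:
    - [4.5,3,0,0,0]
    - [4.5,2,0,-4,0]
    - [4.5,0,0,-6,0]
    - [4.5,-2,0,-4,0]
    - [4.5,-5,-0.8,0,0]

```text
clock: 29.08
ee_pos: [640.8, -183.2, 146.7]
eef_rot: [0.004, 0.0, 1.0, -0.002]
contact_force: [1.1, -1.1, 0.6]
finger_gap: 44.8
gripper_force: 0.0
```

>>> servo_tool:
  increments:
    - [4.5,-4,0,0,0]
    - [4.5,-4,0,0,0]
    - [4.5,-2.4,0,0,0]
    - [4.5,0,0,0,0]
    - [4.5,0,0,0,0]

```text
clock: 29.7
ee_pos: [742.8, -182.6, 140.8]
eef_rot: [-0.0, -0.0, 1.0, 0.0]
contact_force: [-0.3, 0.5, 0.3]
finger_gap: 45.0
gripper_force: 0.0
```

```bash
python3 m.py scene; python3 s.py
```

```text
scene
fence x=0.0058*y+1.00*z+643.1 0.8921052631578947
tan 1129 [ 681.2 -189.4] [99.2 98.6] 0.1 z [15.3 50.5 82.9]
knob 14203 [ 506.  -113.5  616.1] [201.72287545  54.95346054]
29.75 [ 742.7 -182.6  141.2] yaw 0.0 [-0. -0. -1.] 45.087602639287546 [-0.7  0.7  0. ]
```

>>> servo_tool:
  increments:
    - [4.5,-0.5,-0.2,0,0]
    - [4.5,0,0,2.5,0]
    - [4.5,0,0,2.5,0]
    - [4.5,0,0,2.5,0]
    - [4.5,0,0,0.6,0]

```text
clock: 30.38
ee_pos: [747.6, -184.5, 58.4]
eef_rot: [-0.001, 0.0, 1.0, 0.0]
contact_force: [-0.2, 0.2, -0.3]
finger_gap: 44.9
gripper_force: 0.0
```

```bash
python3 m.py scene; python3 s.py
```

```text
scene
fence x=0.0073*y+0.99*z+643.7 0.8661567877629063
tan 1028 [ 674.6 -193.5] [85.1 89.6] 0.3 z [15.5 50.4 82.4]
knob 16537 [ 475.2 -102.3  590.7] [202.40823608  65.66995223]
30.425 [ 747.9 -184.5   58.7] yaw 0.0 [-0.002  0.001 -1.   ] 44.85393712563891 [ 0.3  0.2 -0.3]
```

>>> servo_tool:
  increments:
    - [4.5,0,0,0,0]
    - [4.5,4,0,-1.5,0]
    - [4.5,4,0,-1.5,0]
    - [4.5,3.4,0,-0.3,0]
    - [4.5,0,0,0,0]

```text
clock: 31.05
ee_pos: [633.6, -184.9, 95.5]
eef_rot: [0.001, 0.0, 1.0, -0.001]
contact_force: [0.6, 0.2, -0.0]
finger_gap: 44.8
gripper_force: 0.0
```

>>> servo_tool:
  increments:
    - [4.5,0,0,0,0]
    - [4.5,0,0,0,0]
    - [4.5,0,0,-5,0]
    - [4.5,0,0,-5,0]
    - [4.5,0,0,-5,0]

```text
clock: 31.68
ee_pos: [635.1, -184.4, 243.9]
eef_rot: [-0.0, -0.0, 1.0, 0.0]
contact_force: [1.0, -1.2, 0.1]
finger_gap: 44.8
gripper_force: 0.0
```

>>> servo_tool:
  increments:
    - [4.5,4,0,0,0]
    - [4.5,4,0,0,0]
    - [4.5,4,0,0,0]
    - [4.5,4,0,0,0]
    - [4.5,4,0,0,0]

```text
clock: 32.3
ee_pos: [434.0, -184.6, 242.6]
eef_rot: [-0.0, -0.0, 1.0, 0.0]
contact_force: [-0.5, 0.2, -0.4]
finger_gap: 45.2
gripper_force: 0.0
```

```bash
python3 m.py top; python3 s.py
python3 - <<'E'
from h import *
for n in('top','scene'):
    c=cap(n); P=cloud(c)
    for l in ['biscuit1','weight1','bowl']:
        for r in ctrl.regions_of(l,n):
            Q=P[r['region']]; print(n,l,round(r['score'],2),np.round(np.nanmedian(Q,0)),np.nanpercentile(Q[:,2],[5,95]).round(1))
    cv2.imwrite(f'pics/f_{n}.png',cv2.resize(c['pixels'][:,:,::-1],(800,600)))
E
```

```text
top
fence x=0.0073*y+0.96*z+645.8 0.7270306258322237
knob 5196 [ 412.3 -162.3  689.5] [357.44014627 221.44765204]
32.35 [ 430.3 -183.8  243.1] yaw -0.001 [-0.002  0.    -1.   ] 45.200456445479546 [-0.9  0.2  1.7]
top biscuit1 0.85 [ 531. -160.   12.] [ 7.1 16.8]
top biscuit1 0.8 [ 733. -416.   12.] [ 4.2 16.8]
top biscuit1 0.68 [554.   2.  12.] [ 6.6 17. ]
top biscuit1 0.64 [557. 180.  12.] [ 7.  16.9]
top weight1 0.75 [541. 386.  23.] [12.5 53.8]
top weight1 0.59 [472. 380.  23.] [15.9 54.2]
top bowl 0.86 [ 528. -421.   32.] [ 2.8 61.6]
scene biscuit1 0.93 [ 535. -164.   13.] [ 9.9 16.2]
scene biscuit1 0.83 [ 715. -384.   14.] [10.4 16.1]
scene biscuit1 0.7 [558.  -4.  13.] [ 9.7 16. ]
scene biscuit1 0.61 [560. 175.  13.] [ 9. 16.]
scene biscuit1 0.59 [ 331. -195.   13.] [ 5.5 16.1]
scene weight1 0.62 [480. 375.  23.] [11.6 52.7]
scene weight1 0.49 [548. 380.  23.] [11.2 53.1]
scene bowl 0.89 [ 492. -396.   27.] [ 5.7 61.7]
scene bowl 0.21 [547. 381.  23.] [11.3 53.1]
```

View pics/f_scene.png

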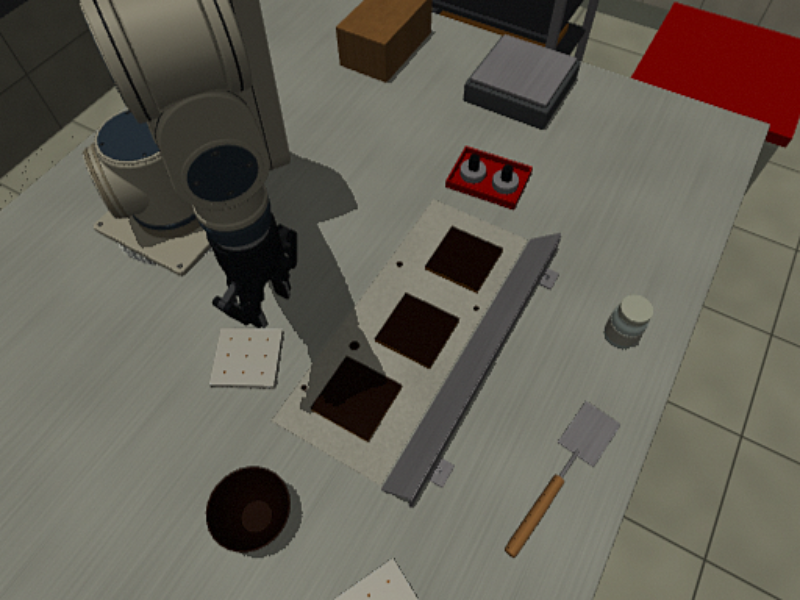

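All three biscuits lie flat with chocolate up, at (464,258), (417,330) and (356,398). Both weights stand in the tray at (473,167) and (507,180), and the bowl is unmoved at (249,508).

```bash
python3 -c "
from station import ctrl
print(ctrl.sign_off())"
```

```text
the job is handed in; nothing more can be done
None
```

I handed the job in at about 32 s: both weights stand on the tray floor, all three biscuits lie flat with their chocolate side up, and the bowl and white look-alikes are where they were; no verdict came back.

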